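# Load the long cell into the bench charger

### The job

Put the long slim rechargeable cell into the bay of the bench charger: press its flat end into the coil spring under the bridge with the nub end held high, then roll the nub end down past the retaining lip so that the cell lies level on the bay floor, held between spring and end wall, and let go of it. Keep it gentle: neither squash the spring solid nor force the cell down on the lip, and leave the other things on the bench where they are.

Things in the scene. Friction and masses are not known exactly. Their poses are not given: they have to be found in the camera images.
- cell: Long slim grey cell, a cylinder 21 mm in diameter, 70 mm long overall, about 70 g. The last 2 mm at one end is a steel nub 8 mm in diameter; the other end is flat. Origin mid-length (of the 70 mm) on its axis; x runs along the axis to the nub (nub tip +35, flat end -35 mm). Lies level in a wooden rest, axis about 38 mm above the bench, nub roughly away from the robot.
- charger: Bench charger, fixed: black plate 135 x 80 x 10 mm, grey box 50 mm high at its robot end, open grey bay along the middle. Origin on the table under a loaded cell's middle; x runs along the bay from spring to end wall, z up. The bay as a whole is screwed down in slots, up to 6 mm either way along x from where the poses listed here put it: this must be felt or seen.
- rest_a: One of two alike wooden rests, fixed: base 80 x 56 x 10 mm with two V saddles (8 mm thick) 28 mm either side of the middle along its x axis, top at about z = 40 mm; the middle 48 mm is free for fingers. Origin under its middle. One holds the long cell, the other the fat cell.
- rest_b: The other wooden rest, same as rest_a.
- fat_cell: A fat grey cell 33 mm in diameter and 61 mm long, lying in the other rest; does not fit the charger, stays there. Origin at its middle.
- reel: Small reel of thread, 42 mm in diameter, 50 mm high, standing on the bench; leave. Origin under it.
- awl: Awl with wooden handle, 115 mm long, lying on the bench; leave.
- tall_reel: Tall reel of brown thread, 56 mm in diameter, 95 mm high; leave.
- jar: Amber glass jar 60 mm in diameter, 75 mm high; leave.
- mallet: Wooden mallet lying on the bench, head 64 mm in diameter; leave.
- bay_seat (a point): On the charger: middle of a loaded cell on its axis (z 42.5 mm) at mid-adjustment of the bay. The bay floor is 10.5 mm below it, a rib 12 mm wide, free on both sides for fingers (x -31 to +29 mm of it) down to the plate 22 mm lower. A loaded cell is level, nub on the end wall, spring compressed 3 mm.
- spring_face (a point): Coil spring's domed steel tip (9 mm across), its free front, at mid-adjustment: 32 mm behind bay_seat, on the axis. It yields towards -x: about 1 N at touch plus 0.8 N per mm, solid at 12 mm (10.6 N); well damped. It sits in a sleeve, cheeks 26 mm apart, reaching 1 mm past the free tip. Harmed above 28 N from the cell.
- bridge (a point): Underside centre of the bridge over the sleeve, at mid-adjustment: 27 mm above the bay floor, 7 mm long (x -40 to -33 mm from bay_seat), 4 mm thick. A cell cannot be set in flat: its flat end goes under the bridge with the nub end raised 25 to 30 degrees, then the nub end comes down.
- lip (a point): Front edge of the rounded retaining lip at mid-adjustment: 29.5 mm from bay_seat; underside 22.5, top 26.5 mm above the bay floor, 30 mm wide. End wall face 5.5 mm behind it. Flared cheeks 26 mm apart guide the nub end. To pass, the spring must stay compressed 8 to 11.5 mm (7.5 to 10 N) as the cell goes from 15 degrees to level. Harmed above 28 N (all contacts summed).
- iron: Steel pricking iron, 120 mm long, lying on the bench; leave.
- slicker: Dark round wooden slicker, 110 mm long, 22 mm thick, lying on the bench; leave.
Mind the look-alikes: they are no part of the job. Leave any blue or orange look-alike of the charger alone. Leave any purple look-alike of the cell alone.

How it is judged:
By the outcome, as a careful person would: the job done as asked, in the order asked, and still so for the second after the job is handed in, with the robot touching nothing.
It also fails if it takes over 72 s, if anything falls off the work surface, if the arm or the gripper's body presses on something with over 40 N, if the wrist force passes 120 N, or if a joint passes its speed limit or range.

### The arm

A 7-joint arm with a two-finger parallel gripper is mounted at the origin on the work surface. World frame = base frame: x ahead of the robot, y to its left, z up, the work surface at z = 0. Lengths are in m, angles in rad, forces in N, time in s.
With the tool pointing down it reaches from about 0.425 to 0.875 m from the base axis. Payload 4.7 kg.
Tool frame: the origin (TCP) lies between the finger pads; the fingertips stand 22 mm ahead of it and the grasp point (between the pads) lies 3 mm ahead of it; z points along the fingers, y is the line along which they close (so a half turn about z gives the same grasp; the last joint's range is limited). The gripper opens to 87 mm and grips with 3 to 60 N. Pads are 19 mm wide; open, the fingers measure 117 mm over their backs; the gripper's body (75 mm by 190 mm) begins 51 mm behind the grasp point.
Start: joints at [-1.236, 0.321, -0.07, 1.45, 0.023, 1.371, -0.057], TCP at [0.205, 0.617, 0.245] pointing down, gripper open.
Joint ranges: [-2.86, 2.86], [-0.3, 2.09], [-1.38, 1.24], [0.06, 2.45], [-1.56, 4.7], [0.09, 2.05], [-2.69, 2.69]. Speed limits (rad/s): [2.57, 2.57, 3.14, 3.14, 3.14, 3.14, 3.14].

### API

Orientations are given as a unit quaternion [x, y, z, w].
In Python, from rig import get_state, read_camera, camera_params, finish_job gives the robot as it stands.
- The arm moves only by the tool drive_tool, never from a script. Its argument "deltas" is a list of rows, each a list of 7 numbers: the turn, a rotation vector about the tool's x, y, z in rad, then the shift along the tool's x, y, z in cm, then the closure, from 0 (fully open) to 1 (shut). In form: [[ax, ay, az, x, y, z, jaw], ...]. A call has 1 to 5 rows; each row shifts and turns the commanded pose from where the row before left it, along the tool's axes as they then stand; what a row does not reach is not made up. A row lasts 1/12 s, in which the tool goes at most 41.7 mm and 7.16 degrees, less where a joint would pass 70% of its speed; a pose out of reach is approached as far as the arm can. A call is refused whole if a number of a shift passes 4.17 or a number of a turn 0.125, either way. A call with a gripper value outside its range is refused whole. The fingers move at their own pace and stop on an object; "force" is the grip in N (left out, the last holds). Time passes only in rows, so rows that do not move let the fingers close. It gives the time, the measured TCP pose, the force, the opening and the grip force at its end, in the units of the state.
- get_state(): the state, without advancing time (a new reading comes with each control period).
- read_camera(name): name is "scene" or "top" or "wrist"; returns (picture, depth): 480x640x3 uint8, red, green, blue; 480x640 float32, m along the optical axis (not along the pixel's ray), 0 where there is no reading.
- camera_params(name): a dict with "fx", "fy", "cx", "cy" (pixels), "R" (3x3) and "t" (3): a world point X has camera coordinates R X + t; the wrist camera has in their place "T_tool_cam" (4x4, takes a point from camera to tool coordinates, whose origin is the TCP and whose axes are the flange's). Camera axes: x right, y down, z forward; pixel columns grow to the right and rows downward; lengths in m; the calibration is good to about 2 mm. A picture is of the moment at which its call begins: read the wrist's pose just before it. camera_params takes no time and is no camera call.
- finish_job(): hands the job in; it is judged then, once.
The state is a dict: "time": time; "joint_positions": joint angles; "qvel": joint speeds; "joint_efforts": joint torques, N m; "eef_pos": TCP position; "eef_rot": TCP orientation; "wrist_force": force on the tool from outside, world axes, zero at the start; "ft_torque": the same for the moment, N m; "opening": finger opening in m; "gripper_force": force on a finger pad.
Only numpy, scipy, OpenCV 4.12 (cv2) and the standard library are available. Lean on these libraries where they do the work, as an engineer would, in place of code of your own. Each camera call takes 0.05 s, during which the arm holds its last target. There are 200 camera calls.

## Working session

There is one attempt and no reset: what is moved stays moved. The work goes in short steps, Python scripts to look and compute and a tool call to move; the robot and the scene stay as the last step left them, time stands still between calls to the robot, and variables do not carry over. Pictures are saved under pics/ and viewed, at most 10 in all, crops included, and the job is handed in when it is done.

Besides the shell and the picture viewer there is one more tool, called after "Call:" by a JSON object that holds its "api" and its "payload", one argument or row to a line. drive_tool: Moves the arm, as the interface text tells. Its arguments: {"type":"object","properties":{"deltas":{"type":"array","items":{"type":"array","items":{"type":"number"}}},"force":{"type":"number"}},"required":["deltas"]}

```bash
mkdir -p pics; ls; cat > h.py <<'E'
import numpy as np,cv2
from rig import *
from scipy.spatial.transform import Rotation as Ro
def grab(n):
    s=get_state(); im,d=read_camera(n); p=camera_params(n)
    np.savez(f'{n}.npz',im=im,d=d,pos=s['eef_pos'],rot=s['eef_rot'])
    return im,d,p,s
def cloud(n):
    z=np.load(f'{n}.npz'); p=camera_params(n); d=z['d']
    v,u=np.mgrid[0:480,0:640]
    P=np.stack([(u-p['cx'])/p['fx']*d,(v-p['cy'])/p['fy']*d,d],-1)
    if n=='wrist':
        T=np.array(p['T_tool_cam']); P=P@T[:3,:3].T+T[:3,3]
        return P@Ro.from_quat(z['rot']).as_matrix().T+z['pos'],d,z['im']
    return (P-np.array(p['t']))@np.array(p['R']),d,z['im']
E
python3 - <<'E'
from h import *
for n in('top','scene'):
    im,d,p,s=grab(n); cv2.imwrite(f'pics/{n}0.png',im[...,::-1])
    print(n,p)
print(s)
print(camera_params('wrist'))
E
```

```text
pics
top {'fx': 507.2941883813143, 'fy': 507.2941883813143, 'cx': 327.7975400543863, 'cy': 240.26015199132698, 'R': array([[ 0.00645872, -0.99994301,  0.00850114],
       [-0.99537179, -0.00724387, -0.09582555],
       [ 0.09588167, -0.00784288, -0.99536184]]), 't': array([-0.01637225,  0.58911402,  1.17380012])}
scene {'fx': 490.47324676526205, 'fy': 490.47324676526205, 'cx': 317.4563284173012, 'cy': 240.3296747394861, 'R': array([[-1.95224533e-01,  9.80758562e-01, -1.58597132e-04],
       [ 8.39653080e-01,  1.67053263e-01, -5.16793878e-01],
       [-5.06823527e-01, -1.01024010e-01, -8.56109842e-01]]), 't': array([ 0.13652577, -0.43387537,  1.25762242])}
{'time': 0.05, 'joint_positions': array([-1.23588842,  0.32182961, -0.0701009 ,  1.45163076,  0.02261756,
        1.3707813 , -0.05692545]), 'qvel': array([-0.00196046, -0.00046807, -0.00077782, -0.00257064,  0.00046642,
        0.00080417, -0.0019078 ]), 'joint_efforts': array([-3.63008821e-04, -4.92998385e+01, -4.06359611e-01, -3.13708448e+01,
       -6.42259000e-02,  3.97937873e-02,  7.22605864e-05]), 'eef_pos': array([0.20485387, 0.61636151, 0.24347951]), 'eef_rot': array([ 1.59705577e-01,  9.87164253e-01, -9.25897820e-04, -9.54383328e-05]), 'wrist_force': array([-0.32240701, -0.27301069, -0.0280305 ]), 'ft_torque': array([-0.00192447, -0.01749525, -0.02029998]), 'gripper_force': 0.0, 'opening': 0.08688366869491249}
{'fx': 366.16231699500673, 'fy': 366.16231699500673, 'cx': 324.53869286155555, 'cy': 234.72917655774413, 'T_tool_cam': array([[ 0.00228549, -0.96592671, -0.25880565,  0.07089642],
       [ 0.99999654,  0.00187034,  0.00185032, -0.00113903],
       [-0.00130322, -0.25880899,  0.96592764, -0.14163892],
       [ 0.        ,  0.        ,  0.        ,  1.        ]])}
```

View pics/top0.png

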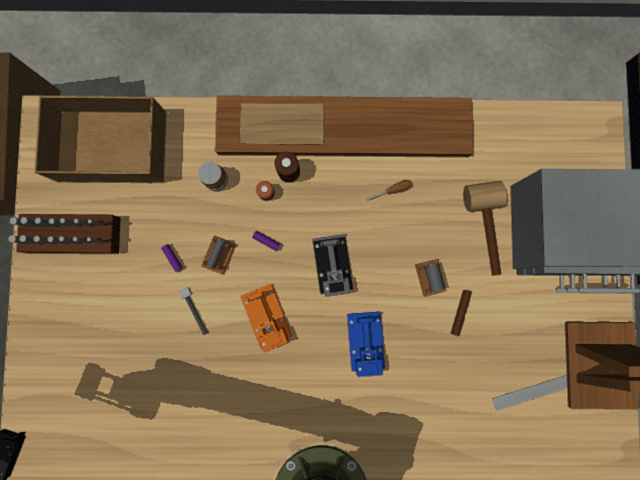

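View pics/scene0.png

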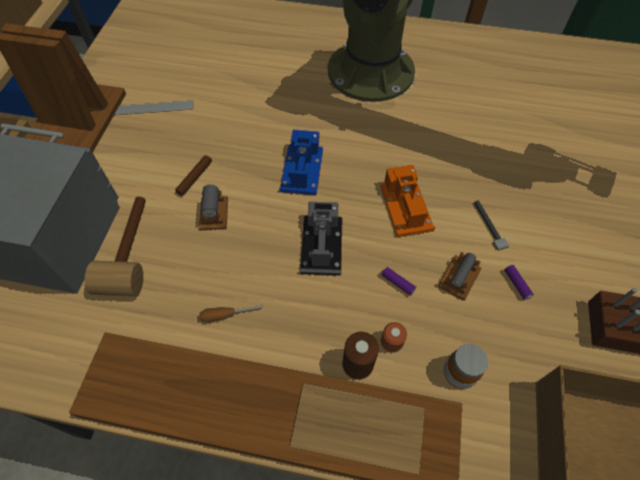

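Top image candidates for the long cell: grey in left rest (218,254), grey in right rest (434,276), and purple ones at (172,257) and (267,240), which are excluded by colour. Charger candidates: black/grey (333,265); orange (266,318) and blue (366,344) are excluded. I'll check both rests by crop and depth.

```bash
python3 - <<'E'
from h import *
P,d,im=cloud('top')
c=np.hstack([cv2.resize(im[a:a+60,b:b+60],(260,260),interpolation=cv2.INTER_CUBIC) for a,b in((225,190),(247,402),(235,303))])
cv2.imwrite('pics/crop1.png',c[...,::-1])
for n,(a,b) in dict(L=(254,218),R=(277,433),C=(265,333)).items():
    Q=P[a-35:a+35,b-30:b+30].reshape(-1,3); 
    hi=Q[(Q[:,2]>.042)&(Q[:,2]<.07)] if n!='C' else Q[(Q[:,2]>.03)&(Q[:,2]<.07)]
    m=np.median(hi,0) ; hi=hi[np.linalg.norm(hi[:,:2]-m[:2],axis=1)<.07]
    r=cv2.minAreaRect((hi[:,:2]*1000).astype(np.float32)); w,v=np.linalg.eigh(np.cov(hi[:,:2].T))
    print(n,P[a,b],len(hi),hi.mean(0),hi[:,2].max(),r,v[:,1],Q[:,2].min())
E
```

```text
L [0.55385474 0.24370295 0.04180349] 222 [0.55395926 0.25095466 0.04616887] 0.052213741737153194 ((555.8150024414062, 256.1018981933594), (36.95992660522461, 69.13435363769531), 78.4521713256836) [-0.93831075  0.3457932 ] -0.009359072247382935
R [ 0.50313683 -0.25345227  0.06292391] 381 [ 0.50170112 -0.25631926  0.05813286] 0.06728410973192483 ((502.6605224609375, -258.4848937988281), (60.85506057739258, 32.838157653808594), 15.137569427490234) [-0.96819362 -0.25020214] -0.007953259982376925
C [ 0.53041729 -0.02487684  0.03379422] 597 [ 0.49228532 -0.0295428   0.04912142] 0.06713373441428348 ((511.6326904296875, -26.631492614746094), (101.8964614868164, 59.52914810180664), 8.522232055664062) [-0.99009833 -0.14037554] -0.008022272321113313
```

View pics/crop1.png

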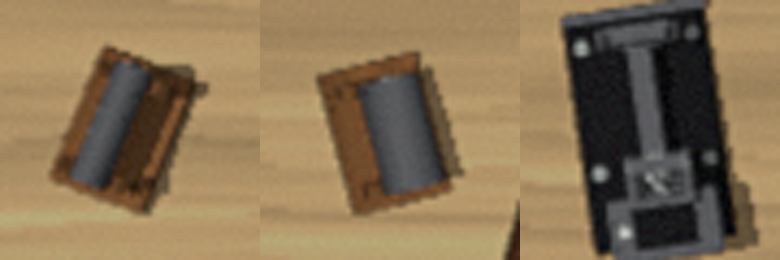

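The left rest holds the slim cell (top near z 0.049, 69 mm long) at about (0.555, 0.253), with its axis about (0.94, -0.35). The right one is the fat cell (33 mm wide, top at 0.067). The right crop shows the black charger: spring and box at the bottom (robot end), lip at the top. The tool is already aligned with the cell, so I'll move over it.

Call:
{"api": "drive_tool", "payload": {
  "deltas": [
    [0,0,0,-3.5,-1.9,0,0],
    [0,0,0,-3.5,-1.9,0,0],
    [0,0,0,-3.5,-1.9,0,0],
    [0,0,0,-3.5,-1.9,0,0],
    [0,0,0,-3.5,-1.9,0,0]
  ]
}}

```text
time: 0.52
eef_pos: [0.342, 0.4697, 0.2441]
eef_rot: [0.16, 0.987, -0.0, -0.0]
wrist_force: [0.3, -0.6, -0.6]
opening: 0.0866
gripper_force: 0.0
```

Call:
{"api": "drive_tool", "payload": {
  "deltas": [
    [0,0,0,-3.5,-1.9,0.5,0],
    [0,0,0,-3.5,-1.9,1,0],
    [0,0,0,-3.5,-1.9,1,0],
    [0,0,0,-3.5,-1.9,1,0],
    [0,0,0,-3.5,-1.9,1,0]
  ]
}}

```text
time: 0.93
eef_pos: [0.478, 0.3244, 0.1989]
eef_rot: [0.16, 0.987, -0.0, -0.0]
wrist_force: [1.5, 0.0, 0.5]
opening: 0.0874
gripper_force: 0.0
```

Call:
{"api": "drive_tool", "payload": {
  "deltas": [
    [0,0,0,-3.5,-1.9,1,0],
    [0,0,0,-3.5,-1.9,1,0],
    [0,0,0,0,0,0.5,0],
    [0,0,0,0,0,0,0],
    [0,0,0,0,0,0,0]
  ]
}}

```text
time: 1.35
eef_pos: [0.531, 0.2682, 0.1738]
eef_rot: [0.16, 0.987, -0.0, -0.001]
wrist_force: [0.5, 0.0, 0.7]
opening: 0.0867
gripper_force: 0.0
```

```bash
cat > meas.py <<'E'
from h import *
from scipy.optimize import least_squares
im,d,p,s=grab('wrist'); P,d,im=cloud('wrist')
cv2.imwrite('pics/w1.png',im[...,::-1])
sat=im.max(-1).astype(int)-im.min(-1)
m=(sat<30)&(P[...,2]>.036)&(P[...,2]<.056)&(np.hypot(P[...,0]-.555,P[...,1]-.253)<.06)
n,l,st,c=cv2.connectedComponentsWithStats(m.astype(np.uint8)); k=1+np.argmax(st[1:,4]); Q=P[l==k]
print(st[k],c[k],len(Q),s['eef_pos'],s['eef_rot'])
def f(v):
    a=np.array([np.cos(v[0]),np.sin(v[0]),v[1]]);a/=np.linalg.norm(a)
    r=Q-[.555,v[2],v[3]]; return np.linalg.norm(np.cross(r,a),axis=1)-.0105
r=least_squares(f,[-.35,0,.253,.038],loss='soft_l1',f_scale=.001).x
a=np.array([np.cos(r[0]),np.sin(r[0]),0]); t=(Q-[.555,r[2],r[3]])@a
lo,hi=np.percentile(t,[.3,99.7]); print('yaw',np.degrees(r[0]),'tilt',r[1],'z',r[3],'len',lo,hi,hi-lo)
print('mid',np.array([.555,r[2],r[3]])+a*(lo+hi)/2)
R=Ro.from_quat(s['eef_rot']).as_matrix()
print('tool delta to mid (m)',R.T@(np.array([.555,r[2],r[3]])+a*(lo+hi)/2-s['eef_pos']),'tool x yaw of -x',np.degrees(np.arctan2(-R[1,0],-R[0,0])))
E
python3 meas.py
```

```text
[ 300  222   29   79 2042] [313.59696376 260.95886386] 2042 [0.53104209 0.26817771 0.17382764] [ 1.59913676e-01  9.87130614e-01 -2.23033887e-04 -8.46653341e-04]
yaw -20.914142710378886 tilt 0.003970905963172338 z 0.038941411316728514 len -0.0353096217474665 0.02708770609945977 0.06239732784692627
mid [0.55115989 0.25148718 0.03894141]
tool delta to mid (m) [-0.02457409 -0.00938957  0.13485379] tool x yaw of -x -18.40381107059417
```

View pics/w1.png

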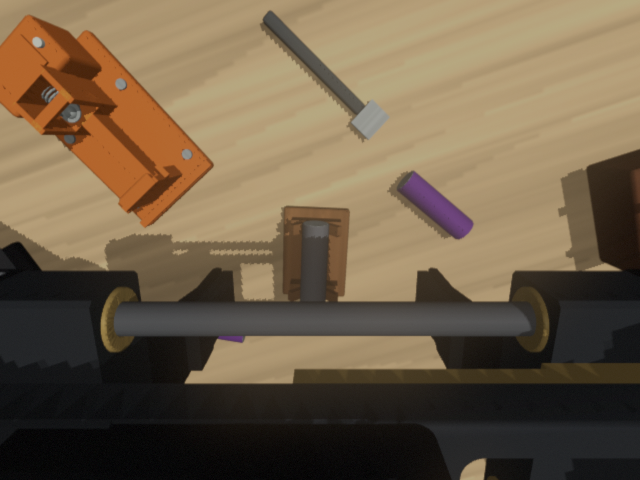

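The wrist view shows the cell in its rest, flat end at (314,222) towards the robot. The nub end is hidden behind the gripper bar below row 300. The cell middle works out at about (0.555, 0.250), axis z about 0.0385. I'll align, descend and grip.

Call:
{"api": "drive_tool", "payload": {
  "deltas": [
    [0,0,0.044,-1.43,-0.42,1.5,0],
    [0,0,0,-1.43,-0.42,1.5,0],
    [0,0,0,0,0,3,0.2],
    [0,0,0,0,0,3,0.2],
    [0,0,0,0,0,0,0.2]
  ]
}}

```text
time: 1.82
eef_pos: [0.5511, 0.2508, 0.0791]
eef_rot: [0.18, 0.984, -0.003, -0.004]
wrist_force: [-1.6, -0.3, -0.7]
opening: 0.0747
gripper_force: 0.0
```

Call:
{"api": "drive_tool", "payload": {
  "deltas": [
    [0,0,0,0,0,2,0.2],
    [0,0,0,0,0,1.5,0.2],
    [0,0,0,0,0,0.7,0.2],
    [0,0,0,0,0,0,0.2],
    [0,0,0,0,0,0,0.2]
  ]
}}

```text
time: 2.23
eef_pos: [0.5559, 0.2517, 0.0438]
eef_rot: [0.181, 0.984, 0.001, 0.0]
wrist_force: [0.3, -0.1, 0.8]
opening: 0.0698
gripper_force: 0.0
```

Call:
{"api": "drive_tool", "payload": {
  "deltas": [
    [0,0,0,0.05,-0.17,0.23,0.5],
    [0,0,0,0,0,0,0.7],
    [0,0,0,0,0,0,1],
    [0,0,0,0,0,0,1],
    [0,0,0,0,0,0,1]
  ],
  "force": 10
}}

```text
time: 2.65
eef_pos: [0.555, 0.2492, 0.0407]
eef_rot: [0.181, 0.983, 0.0, 0.0]
wrist_force: [0.5, 0.7, -0.2]
opening: 0.0439
gripper_force: 0.0
```

Call:
{"api": "drive_tool", "payload": {
  "deltas": [
    [0,0,0,0,0,0,1],
    [0,0,0,0,0,0,1],
    [0,0,0,0,0,0,1],
    [0,0,0,0,0,0,1],
    [0,0,0,0,0,0,1]
  ],
  "force": 40
}}

```text
time: 3.07
eef_pos: [0.5552, 0.2504, 0.0407]
eef_rot: [0.181, 0.983, 0.001, 0.001]
wrist_force: [1.2, 3.7, 0.0]
opening: 0.0196
gripper_force: 40.0
```

Call:
{"api": "drive_tool", "payload": {
  "deltas": [
    [0,0,0,0,0,-1,1],
    [0,0,0,0,0,-3,1],
    [0,0,0,0,0,-4,1],
    [0,0,0,0,0,-4,1],
    [0,0,0,0,0,-4,1]
  ]
}}

```text
time: 3.48
eef_pos: [0.5541, 0.2478, 0.2021]
eef_rot: [0.182, 0.983, -0.001, -0.0]
wrist_force: [1.4, 0.4, -0.7]
opening: 0.0197
gripper_force: 40.0
```

Call:
{"api": "drive_tool", "payload": {
  "deltas": [
    [0,0,0,-2,-3.3,-1,1],
    [0,0,0,-2,-3.3,-0.5,1],
    [0,0,0,-2,-3.3,0,1],
    [0,0,0,-2,-3.3,0,1],
    [0,0,0,-2,-3.3,0,1]
  ]
}}

```text
time: 3.9
eef_pos: [0.5888, 0.0567, 0.2161]
eef_rot: [0.182, 0.983, -0.0, -0.0]
wrist_force: [-0.1, 0.3, -0.4]
opening: 0.02
gripper_force: 40.0
```

Call:
{"api": "drive_tool", "payload": {
  "deltas": [
    [0,0,0,-2,-3.3,0,1],
    [0,0,0,-2,-3.3,0,1],
    [0,0,-0.1,0,0,0,1],
    [0,0,-0.1,0,0,0,1],
    [0,0,-0.1,0,0,0,1]
  ]
}}

```text
time: 4.32
eef_pos: [0.6023, -0.0187, 0.2155]
eef_rot: [0.031, 1.0, -0.0, -0.001]
wrist_force: [-0.9, 0.8, -0.4]
opening: 0.02
gripper_force: 40.0
```

Call:
{"api": "drive_tool", "payload": {
  "deltas": [
    [0,0,-0.1,0,0,0,1],
    [0,0,-0.096,0,0,0,1],
    [0,0,0,0,0,0,1],
    [0,0,0,0,0,0,1],
    [0,0,0,0,0,0,1]
  ]
}}

```text
time: 4.73
eef_pos: [0.6028, -0.017, 0.2154]
eef_rot: [-0.064, 0.998, -0.0, -0.0]
wrist_force: [-0.3, 0.1, -0.7]
opening: 0.02
gripper_force: 40.0
```

```bash
python3 - <<'E'
from h import *
im,d,p,s=grab('wrist'); cv2.imwrite('pics/w2.png',im[...,::-1]); print(s['eef_pos'],s['eef_rot'],s['joint_positions'],s['wrist_force'],s['opening'])
E
```

```text
[ 0.60280159 -0.01700199  0.21541745] [-6.41673521e-02  9.97939133e-01 -7.42285063e-05 -1.81410915e-04] [-0.31391411  0.24101432  0.35154271  1.62650174 -0.08546669  1.28962588
  1.75126922] [-0.31072847  0.09661652 -0.68978077] 0.01998213018818766
```

View pics/w2.png

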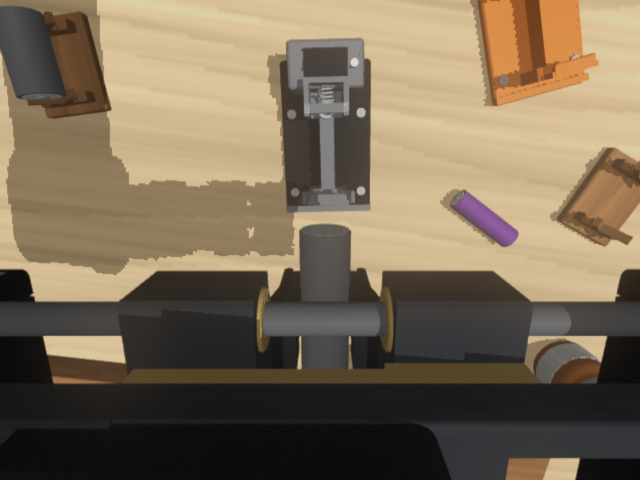

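The wrist view shows the held cell with flat end at (325,230). The black charger has plate cols 280-370, rows 60-210, spring at (325,95), bridge near row 112, rib at col 327 and lip near row 197. Next I'll measure the rib line, lip and bridge from depth.

```bash
cat > chg.py <<'E'
from h import *
import sys
P,d,im=cloud('wrist'); z=np.load('wrist.npz'); R=Ro.from_quat(z['rot']).as_matrix()
near=(np.hypot(P[...,0]-.52,P[...,1]+.025)<.1)&(P[...,2]<.09)
Q=P[near]
pl=Q[abs(Q[:,2]-.010)<.004]; 
# plate from dark pixels
g=im.max(-1); dk=near&(g<60)&(abs(P[...,2]-.010)<.004); pq=P[dk]
r=cv2.minAreaRect((pq[:,:2]*1000).astype(np.float32)); print('plate',r, np.median(pq[:,2]))
rib=Q[(abs(Q[:,2]-.032)<.003)]
# robust line fit
m=(abs(P[...,2]-.032)<.003)&near; n,l,st,c=cv2.connectedComponentsWithStats(m.astype(np.uint8)); k=1+np.argmax(st[1:,4]); rq=P[l==k]
print('rib px',st[k],c[k],len(rq),np.median(rq[:,2]))
vx,vy,x0,y0=cv2.fitLine((rq[:,:2]).astype(np.float32),cv2.DIST_HUBER,0,1e-4,1e-4).ravel()
if vx<0: vx,vy=-vx,-vy
print('rib line yaw',np.degrees(np.arctan2(vy,vx)),x0,y0,'tool -x yaw',np.degrees(np.arctan2(-R[1,0],-R[0,0])))
a=np.array([vx,vy]);nn=np.array([-vy,vx]); o=np.array([x0,y0])
s=(Q[:,:2]-o)@a; t=(Q[:,:2]-o)@nn
rt=(rq[:,:2]-o)@nn; print('rib width',np.percentile(rt,[2,98]),'s',np.percentile((rq[:,:2]-o)@a,[1,99]))
for lo in np.arange(-.085,.085,.0025):
    w=(s>=lo)&(s<lo+.0025); c=w&(abs(t)<.005); e=w&(abs(t)>.008)&(abs(t)<.0125)
    f=lambda q:np.round(np.percentile(Q[q,2],[10,50,90])*1000,1) if q.sum()>2 else None
    print(round(lo*1000,1),f(c),f(e))
# held cell
m=(P[...,2]>z['pos'][2]-.03)&(P[...,2]<z['pos'][2]+.03)&(np.hypot(P[...,0]-z['pos'][0],P[...,1]-z['pos'][1])<.05)&(g<200)
v,u=np.mgrid[0:480,0:640]; m&=(v<268)&(abs(u-325)<32)
C=(P[m]-z['pos'])@R
np.save('held.npy',C); print('held n',len(C),'tool y',np.percentile(C[:,1],[2,50,98]),'x',np.percentile(C[:,0],[1,99]),'z',np.percentile(C[:,2],[1,10,50,99]))
from scipy.optimize import least_squares
def f(v):
    ax=np.array([1,v[0],v[1]]);ax/=np.linalg.norm(ax)
    return np.linalg.norm(np.cross(C-[.025,v[2],v[3]],ax),axis=1)-.0105
q=least_squares(f,[0,0,0,.003],loss='soft_l1',f_scale=.0007).x; print('axis slopes y,z; y,z at x=25mm',q)
E
python3 chg.py
```

```text
plate ((554.187744140625, -40.70729064941406), (80.76445007324219, 23.4981632232666), 7.09301233291626) 0.011468811632424317
rib px [ 311  113   32   81 1192] [326.83053691 154.4454698 ] 1192 0.03345880321728409
rib line yaw 8.732853 0.547061 -0.022708543 tool -x yaw 7.358091056153919
rib width [-0.01113625  0.01102594] s [-0.03420043  0.03237273]
-85.0 [50.4 51.3 52.3] [50.6 51.5 52.2]
-82.5 [51.2 52.5 53.6] [50.6 51.7 54.1]
-80.0 [52.4 53.4 54.2] [52.4 53.3 54.2]
-77.5 [52.7 53.4 54.1] [52.7 53.5 54.5]
-75.0 [52.1 53.2 54.4] [52.1 53.3 54.1]
-72.5 [52.4 53.1 54. ] [52.5 53.5 54.5]
-70.0 [52.6 53.2 54.2] [52.5 53.2 54.7]
-67.5 [52.4 53.5 54.6] [52.4 53.1 54. ]
-65.0 [52.6 53.4 54.1] [52.4 53.3 54.1]
-62.5 [52.6 53.7 54.5] [52.1 53.5 54.3]
-60.0 [63.5 64.3 65.2] [63.7 64.1 65.2]
-57.5 [63.1 64.2 65.4] [63.3 64.6 65.5]
-55.0 [50.5 51.9 62.7] [50.1 51.9 64.6]
-52.5 [37.8 45.9 51.5] [33.4 39.1 49.7]
-50.0 [33.5 49.1 51.4] [32.6 33.3 34.1]
-47.5 [33.5 49.4 51.1] [31.9 33.2 34.4]
-45.0 [42.7 49.7 50.8] [32.6 33.3 34.4]
-42.5 [44.8 48.7 50.9] [63.1 64.2 64.7]
-40.0 [63.2 64.4 65.1] [63.2 6
[... 1216 characters left out ...]
59.7 60.4]
40.0 None None
42.5 None None
45.0 [14.1 14.5 15.7] [13.5 14.4 15.1]
47.5 [13.8 14.3 15.5] [13.4 14.4 15.6]
50.0 [13.5 14.5 15.1] [13.8 14.5 15.1]
52.5 [14.  14.4 14.9] [13.5 14.5 15.9]
55.0 [0.8 1.4 2.2] [0.5 1.7 2.5]
57.5 [0.3 1.4 2.2] [0.8 1.6 2.2]
60.0 [0.4 1.8 2.4] [0.6 1.5 1.9]
62.5 [0.9 1.8 2.8] [0.3 1.4 2.1]
65.0 [0.4 1.3 2.3] [0.3 1.1 2.3]
67.5 [0.5 1.3 1.7] [1.1 1.5 1.8]
70.0 None None
72.5 None None
75.0 None None
77.5 None None
80.0 None None
82.5 None None
held n 2201 tool y [-0.01042889 -0.00043482  0.00931041] x [0.02147412 0.03581663] z [-0.01008127 -0.00904807 -0.00673913  0.00890478]
axis slopes y,z; y,z at x=25mm [ 0.00188002  0.01738116 -0.00061208  0.00150572]
```

```bash
cat > chg2.py <<'E'
from h import *
P,d,im=cloud('wrist'); z=np.load('wrist.npz'); pos=z['pos'];R=Ro.from_quat(z['rot']).as_matrix()
Q=P[(np.hypot(P[...,0]-.52,P[...,1]+.025)<.11)&(P[...,2]<.09)]
o=np.array([.5463,-.0227]); yaw=np.radians(7.8)
for it in range(4):
    a=np.array([np.cos(yaw),np.sin(yaw)]);n=np.array([-a[1],a[0]])
    s=(Q[:,:2]-o)@a;t=(Q[:,:2]-o)@n
    S,M,W=[],[],[]
    for lo in np.arange(-.026,.024,.002):
        w=(s>=lo)&(s<lo+.002)&(Q[:,2]>.026)&(Q[:,2]<.038)&(abs(t)<.012)
        if w.sum()>5: S.append(lo+.001);e=np.percentile(t[w],[3,97]);M.append(e.mean());W.append(e[1]-e[0])
    k,b=np.polyfit(S,M,1); yaw+=np.arctan(k); o=o+n*b
    print(np.degrees(yaw),o,np.mean(W),np.std(np.array(M)-k*np.array(S)-b))
a=np.array([np.cos(yaw),np.sin(yaw)]);n=np.array([-a[1],a[0]]);s=(Q[:,:2]-o)@a;t=(Q[:,:2]-o)@n
E=lambda m,q:np.round(np.percentile(m,q)*1000,1)
br=(Q[:,2]>.0615)&(abs(t)<.011)&(s<-.02)&(s>-.05); print('bridge s',E(s[br],[2,98]))
wd=(Q[:,2]>.0615)&(s<-.025)&(s>-.05)&(abs(t)<.03); print('sleeve t',E(t[wd],[1,99]))
lp=(Q[:,2]>.057)&(s>.02)&(s<.045)&(abs(t)<.03); print('lip s',E(s[lp&(abs(t)<.01)],[1,3,97]),'t',E(t[lp],[1,99]))
for nm,lo,hi in(('boxtop',-.09,-.062),):
    w=(Q[:,2]>.049)&(Q[:,2]<.056)&(s>lo)&(s<hi)&(abs(t)<.05); print(nm,E(t[w],[1,99]))
for k in range(-8,9,2):
    w=br&(abs(t-k/1000)<.001); v=lp&(abs(t-k/1000)<.001); print(k,E(s[w],[3,97]),E(s[v],[3]))
E
python3 chg2.py
```

```text
8.96682534913673 [ 0.54630405 -0.02272954] 0.01107250239180367 0.00016456293704455115
8.959554932896426 [ 0.54630358 -0.02272659] 0.011059366571046093 0.00016189987426902134
8.959570900836564 [ 0.54630358 -0.02272659] 0.011059401268051293 0.00016189490872441876
8.959570865766215 [ 0.54630358 -0.02272659] 0.011059401192041742 0.00016189491962729252
bridge s [-39.2 -32.5]
sleeve t [-16.8  16.7]
lip s [30.  30.1 39. ] t [-16.6  16.2]
boxtop [-28.8  29.2]
-8 [-39.3 -32.8] [30.4]
-6 [-39.2 -32.7] [30.]
-4 [-39.1 -32.6] [30.1]
-2 [-39.1 -32.6] [30.2]
0 [-39.  -32.5] [30.2]
2 [-39.  -32.5] [30.1]
4 [-39.  -32.5] [30.1]
6 [-38.9 -32.4] [30.3]
8 [-38.9 -32.4] [30.3]
```

Call:
{"api": "drive_tool", "payload": {
  "deltas": [
    [0,0,-0.028,2.5,0.16,1,1],
    [0,0,0,2.53,0.16,2,1],
    [0,-0.1222,0,0,0,0,1],
    [0,-0.1222,0,0,0,0,1],
    [0,-0.1222,0,0,0,0,1]
  ],
  "force": 45
}}

```text
time: 5.2
eef_pos: [0.5531, -0.0207, 0.1858]
eef_rot: [-0.078, 0.98, 0.015, 0.185]
wrist_force: [-0.6, -0.5, 0.3]
opening: 0.0199
gripper_force: 45.0
```

Call:
{"api": "drive_tool", "payload": {
  "deltas": [
    [0,-0.1222,0,0,0,0,1],
    [0,0,0,0,0,0,1],
    [0,0,0,0,0,0,1],
    [0,0,0,0,0,0,1],
    [0,0,0,0,0,0,1]
  ]
}}

```text
time: 5.62
eef_pos: [0.5555, -0.0206, 0.1876]
eef_rot: [-0.077, 0.967, 0.019, 0.242]
wrist_force: [0.8, 0.6, -0.4]
opening: 0.0195
gripper_force: 45.0
```

```bash
cat > st.py <<'E'
from h import *
import time
B=np.array([.5469,-.0226,.0425]);y=np.radians(8.96);C=np.array([[np.cos(y),np.sin(y),0],[-np.sin(y),np.cos(y),0],[0,0,1]])
s=get_state();R=Ro.from_quat(s['eef_rot']).as_matrix();r=C@R
M=C@(s['eef_pos']+R@[0,0,.0026]-B)*1000; ax=-r[:,0]
print('t',s['time'],'M',M.round(2),'flat',(M-35*ax).round(2),'pitch',np.degrees(np.arcsin(ax[2])).round(2),'yawerr',np.degrees(np.arctan2(ax[1],ax[0])).round(2),'roll y',np.degrees(r[2,1]).round(2),'F',(C@s['wrist_force']).round(2),'T',(C@s['ft_torque']).round(2),s['opening'])
E
python3 st.py
```

```text
t 5.6167 M [ 10.03   0.61 142.8 ] flat [-20.84   0.51 126.32] pitch 28.11 yawerr 0.19 roll y -0.05 F [ 0.86  0.52 -0.36] T [0.02 0.59 0.02] 0.019478178263363396
```

Call:
{"api": "drive_tool", "payload": {
  "deltas": [
    [0,0,0,1.04,-0.015,1.79,1],
    [0,0,0,1.04,-0.015,1.79,1],
    [0,0,0,1.04,-0.015,1.79,1],
    [0,0,0,1.04,-0.015,1.79,1],
    [0,0,0,0,0,0,1]
  ]
}}

```text
time: 6.03
eef_pos: [0.5487, -0.0217, 0.0988]
eef_rot: [-0.078, 0.968, 0.019, 0.237]
wrist_force: [-1.4, 0.5, -1.0]
opening: 0.0194
gripper_force: 45.0
```

Call:
{"api": "drive_tool", "payload": {
  "deltas": [
    [0,0,0,0,0,0,1],
    [0,0,0,0,0,0,1],
    [0,0,0,0,0,0,1],
    [0,0,0,0,0,0,1]
  ]
}}

```text
time: 6.37
eef_pos: [0.5514, -0.0218, 0.1044]
eef_rot: [-0.077, 0.967, 0.019, 0.243]
wrist_force: [0.4, 0.4, 0.2]
opening: 0.0193
gripper_force: 45.0
```

```bash
python3 st.py; python3 - <<'E'
from h import *
im,d,p,s=grab('scene')
P,d,im=cloud('scene')
c=cv2.resize(im[190:290,270:380],None,fx=5,fy=5,interpolation=cv2.INTER_CUBIC); cv2.imwrite('pics/s3.png',c[...,::-1])
im,d,p,s=grab('wrist'); cv2.imwrite('pics/w3.png',im[...,::-1])
E
```

```text
t 6.3667 M [ 5.78  0.1  59.6 ] flat [-2.507e+01  1.000e-02  4.307e+01] pitch 28.17 yawerr 0.17 roll y -0.01 F [0.44 0.37 0.24] T [ 0.04  0.61 -0.05] 0.019313869070907937
```

View pics/w3.png

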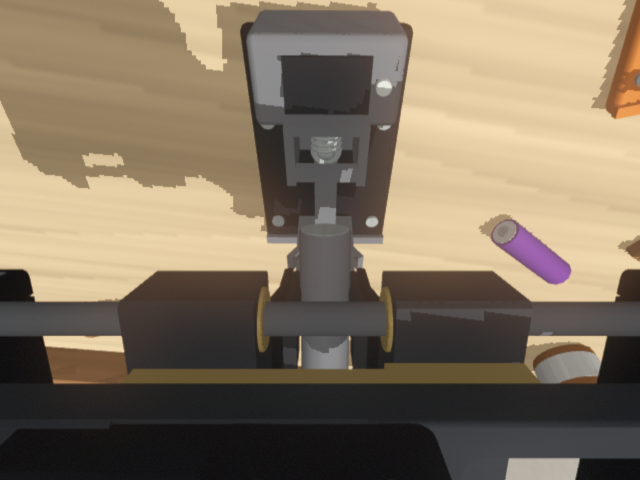

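The cell (col 325) lines up with the spring (326,150) and the rib. I'll use this closer view as the second and last measure of the bay.

```bash
python3 - <<'E'
from h import *
P,d,im=cloud('wrist'); z=np.load('wrist.npz')
B=np.array([.5469,-.0226,.0425]);y=np.radians(8.96);C=np.array([[np.cos(y),np.sin(y),0],[-np.sin(y),np.cos(y),0],[0,0,1]])
Q=(P-B)@C.T*1000; v,u=np.mgrid[0:480,0:640]
q=Q[(v<262)&(d>0)]; E=lambda a:np.percentile(a,[2,50,98]).round(1) if len(a)>5 else None
near=(abs(q[:,0])<90)&(abs(q[:,1])<45); q=q[near]
print('z table/plate',E(Q[(v<240)&(abs(Q[...,2]+42.5)<5)&(d>0)][:,2]))
br=q[(q[:,2]>17)&(q[:,2]<25)&(q[:,0]<-25)&(q[:,0]>-50)]; print('bridge x',E(br[abs(br[:,1])<10][:,0]),'y',E(br[:,1]),'z',E(br[:,2]))
for lo in range(-30,0,3):
    r=q[(q[:,0]>lo)&(q[:,0]<lo+3)&(abs(q[:,2]+10.5)<5)&(abs(q[:,1])<12)]; print(lo,E(r[:,1]) if len(r) else 0,E(r[:,2]) if len(r) else 0)
sp=q[(q[:,0]<-30)&(q[:,0]>-52)&(abs(q[:,1])<7)&(q[:,2]<10)&(q[:,2]>-5)]; print('spring y,z',E(sp[:,1]),E(sp[:,2]))
bx=q[(q[:,0]<-60)&(q[:,2]>5)&(q[:,2]<15)]; print('box y',E(bx[:,1]))
m=(d>0)&(v<262)&(abs(u-325)<30)&(Q[...,2]>20)&(Q[...,0]>-35)&(abs(Q[...,1])<12); h=Q[m]; print('held y',E(h[:,1]),'x',E(h[:,0]),len(h))
E
```

```text
z table/plate [-42.3 -41.  -39.7]
bridge x [-40.6 -38.1 -33.3] y [-16.4   0.2  16.7] z [18.3 21.9 23.1]
-30 0 0
-27 [-5.7 -0.3  6. ] [-9.6 -8.4 -7.7]
-24 [-5.7 -3.7  6. ] [-9.6 -8.9 -8.7]
-21 0 0
-18 0 0
-15 None None
-12 [-5.4  0.   5.9] [-10.   -8.9  -8.2]
-9 [-5.4  0.   6. ] [-10.1  -9.   -8.1]
-6 [-5.4  0.3  6.1] [-9.9 -9.  -7.8]
-3 [-5.5  0.1  5.6] [-10.1  -8.9  -7.9]
spring y,z [-6.5  0.2  6.6] [1.7 4.8 9. ]
box y [-28.    0.   28.3]
held y [-10.3  -0.2   9.8] x [-34.6 -26.  -18.2] 2102
```

Call:
{"api": "drive_tool", "payload": {
  "deltas": [
    [0,0,0,0.4,0.03,0.82,1],
    [0,0,0,0.4,0,0.82,1],
    [0,0,0,0.4,0,0.82,1],
    [0,0,0,0,0,0,1],
    [0,0,0,0,0,0,1]
  ]
}}

```text
time: 6.88
eef_pos: [0.5502, -0.0214, 0.0743]
eef_rot: [-0.077, 0.967, 0.019, 0.24]
wrist_force: [0.5, 0.2, -0.5]
opening: 0.0195
gripper_force: 45.0
```

Call:
{"api": "drive_tool", "payload": {
  "deltas": [
    [0,0,0,0.2,0,0.42,1],
    [0,0,0,0.2,0,0.42,1],
    [0,0,0,0,0,0,1],
    [0,0,0,0,0,0,1],
    [0,0,0,0,0,0,1]
  ]
}}

```text
time: 7.3
eef_pos: [0.5513, -0.0213, 0.066]
eef_rot: [-0.077, 0.967, 0.019, 0.241]
wrist_force: [1.0, 0.5, -1.0]
opening: 0.0202
gripper_force: 45.0
```

```bash
python3 st.py
```

```text
t 7.3 M [ 5.82  0.6  21.22] flat [-25.08   0.51   4.77] pitch 28.03 yawerr 0.16 roll y 0.0 F [ 1.1   0.35 -0.99] T [ 0.07  0.64 -0.02] 0.02019606085720467
```

Call:
{"api": "drive_tool", "payload": {
  "deltas": [
    [0,0,0,0.2,0,-0.02,1],
    [0,0,0,0.2,0,-0.02,1],
    [0,0,0,0.2,0,-0.02,1],
    [0,0,0,0,0,0,1],
    [0,0,0,0,0,0,1]
  ]
}}

```text
time: 7.72
eef_pos: [0.5455, -0.0222, 0.0636]
eef_rot: [-0.077, 0.967, 0.019, 0.241]
wrist_force: [0.1, 0.2, -0.5]
opening: 0.02
gripper_force: 45.0
```

```bash
cat >> st.py <<'E'
F=[]
for i in range(6):
    read_camera('top'); F.append(C@get_state()['wrist_force'])
print('meanF',np.mean(F,0).round(2),'sd',np.std(F,0).round(2))
E
python3 st.py
```

```text
t 7.7167 M [-0.08  0.58 18.77] flat [-30.98   0.5    2.33] pitch 28.01 yawerr 0.15 roll y 0.01 F [ 0.12  0.19 -0.52] T [0.06 0.63 0.06] 0.020011526986571295
meanF [ 0.15  0.04 -0.07] sd [0.35 0.42 0.26]
```

Call:
{"api": "drive_tool", "payload": {
  "deltas": [
    [0,0,0,0.15,0,-0.01,1],
    [0,0,0,0.15,0,-0.01,1],
    [0,0,0,0,0,0,1],
    [0,0,0,0,0,0,1]
  ]
}}

```text
time: 8.35
eef_pos: [0.5435, -0.0226, 0.0628]
eef_rot: [-0.077, 0.967, 0.019, 0.242]
wrist_force: [0.6, 0.5, 0.1]
opening: 0.0198
gripper_force: 45.0
```

```bash
python3 st.py
```

```text
t 8.35 M [-2.1   0.53 18.05] flat [-32.98   0.45   1.58] pitch 28.08 yawerr 0.16 roll y -0.01 F [0.71 0.44 0.08] T [0.07 0.24 0.01] 0.01982467478773522
meanF [ 1.86 -0.29  0.77] sd [0.41 0.24 0.47]
```

Call:
{"api": "drive_tool", "payload": {
  "deltas": [
    [0,0,0,0.12,0,0,1],
    [0,0,0,0.12,0,0,1],
    [0,0,0,0,0,0,1],
    [0,0,0,0,0,0,1]
  ]
}}

```text
time: 8.98
eef_pos: [0.5417, -0.023, 0.062]
eef_rot: [-0.077, 0.967, 0.019, 0.242]
wrist_force: [3.3, 0.4, 2.7]
opening: 0.0198
gripper_force: 45.0
```

```bash
python3 st.py
```

```text
t 8.9833 M [-3.95  0.42 17.18] flat [-34.82   0.33   0.68] pitch 28.12 yawerr 0.16 roll y -0.02 F [ 3.3  -0.1   2.65] T [ 0.12 -0.3   0.06] 0.01983105263538026
meanF [3.42 0.52 3.77] sd [0.59 0.45 0.37]
```

Call:
{"api": "drive_tool", "payload": {
  "deltas": [
    [0,0,0,0.12,0,-0.01,1],
    [0,0,0,0.12,0,-0.02,1],
    [0,0,0,0.1,0,-0.01,1],
    [0,0,0,0,0,0,1],
    [0,0,0,0,0,0,1]
  ]
}}

```text
time: 9.7
eef_pos: [0.5393, -0.0234, 0.0613]
eef_rot: [-0.077, 0.967, 0.019, 0.243]
wrist_force: [4.8, 1.1, 6.6]
opening: 0.0197
gripper_force: 45.0
```

```bash
python3 st.py
```

```text
t 9.7 M [-6.41  0.38 16.55] flat [-37.25   0.29   0.  ] pitch 28.21 yawerr 0.16 roll y -0.03 F [4.86 0.32 6.62] T [ 0.16 -0.86  0.04] 0.019685009370371397
meanF [5.34 0.61 6.1 ] sd [0.57 0.49 0.43]
```

```bash
cat > plan.py <<'E'
from h import *
import sys
# usage: plan.py xf zf theta nrows : tool deltas from measured state so flat end goes to (xf,zf) mm at pitch theta
xf,zf,th=map(float,sys.argv[1:4]);N=int(sys.argv[4]);yt=float(sys.argv[5]) if len(sys.argv)>5 else None
B=np.array([.5469,-.0226,.0425]);y=np.radians(8.96);C=np.array([[np.cos(y),np.sin(y),0],[-np.sin(y),np.cos(y),0],[0,0,1]])
s=get_state();r=C@Ro.from_quat(s['eef_rot']).as_matrix();p=C@(s['eef_pos']-B)*1000
off=np.array([35,0,2.6]); F0=p+r@off; ax=-r[:,0]; t0=np.degrees(np.arcsin(ax[2]))
F1=np.array([xf,F0[1] if yt is None else yt,zf])
R,q=r,p
for i in range(1,N+1):
    dth=np.radians((th-t0)/N); Rn=R@Ro.from_rotvec([0,-dth,0]).as_matrix()
    qn=F0+(F1-F0)*i/N-Rn@off; print([round(-dth,4)],(R.T@(qn-q)/10).round(3)); R,q=Rn,qn
E
python3 plan.py -40 -0.3 25.5 3
```

```text
[np.float64(0.0158)] [0.082 0.    0.02 ]
[np.float64(0.0158)] [0.082 0.    0.021]
[np.float64(0.0158)] [0.083 0.    0.023]
```

Call:
{"api": "drive_tool", "payload": {
  "deltas": [
    [0,0.0158,0,0.08,0,0.02,1],
    [0,0.0158,0,0.08,0,0.02,1],
    [0,0.0158,0,0.08,0,0.02,1],
    [0,0,0,0,0,0,1],
    [0,0,0,0,0,0,1]
  ],
  "force": 55
}}

```text
time: 10.42
eef_pos: [0.5382, -0.0236, 0.0601]
eef_rot: [-0.078, 0.972, 0.017, 0.221]
wrist_force: [6.3, 2.0, 5.0]
opening: 0.0196
gripper_force: 55.0
```

```bash
python3 st.py; python3 plan.py -41 -0.2 20 5
```

```text
t 10.4167 M [-7.59  0.38 15.26] flat [-39.17   0.28   0.15] pitch 25.57 yawerr 0.18 roll y -0.05 F [6.5  0.97 5.05] T [ 0.18 -1.14  0.03] 0.01960911671905402
meanF [6.58 0.97 5.72] sd [0.47 0.44 0.45]
[np.float64(0.0195)] [0.031 0.    0.06 ]
[np.float64(0.0195)] [0.031 0.    0.06 ]
[np.float64(0.0195)] [0.031 0.    0.061]
[np.float64(0.0195)] [0.031 0.    0.062]
[np.float64(0.0195)] [0.031 0.    0.062]
```

Call:
{"api": "drive_tool", "payload": {
  "deltas": [
    [0,0.0195,0,0.04,0,0.06,1],
    [0,0.0195,0,0.04,0,0.06,1],
    [0,0.0195,0,0.04,0,0.06,1],
    [0,0.0195,0,0.04,0,0.06,1],
    [0,0.0195,0,0.04,0,0.06,1]
  ]
}}

```text
time: 11.13
eef_pos: [0.5383, -0.0236, 0.0569]
eef_rot: [-0.078, 0.982, 0.013, 0.173]
wrist_force: [7.7, 2.1, 5.9]
opening: 0.0198
gripper_force: 55.0
```

Call:
{"api": "drive_tool", "payload": {
  "deltas": [
    [0,0,0,0,0,0,1],
    [0,0,0,0,0,0,1]
  ]
}}

```text
time: 11.3
eef_pos: [0.5384, -0.0236, 0.0569]
eef_rot: [-0.078, 0.982, 0.013, 0.174]
wrist_force: [8.2, 2.5, 6.7]
opening: 0.0194
gripper_force: 55.0
```

```bash
python3 st.py; python3 plan.py -42 0 14.5 5
```

```text
t 11.3 M [-7.62  0.36 11.97] flat [-4.05e+01  2.60e-01 -4.00e-02] pitch 20.07 yawerr 0.19 roll y -0.06 F [8.47 1.17 6.66] T [ 0.21 -1.39  0.03] 0.019398955995322396
meanF [7.75 0.43 6.09] sd [0.57 0.39 0.17]
[np.float64(0.0195)] [0.02  0.    0.058]
[np.float64(0.0195)] [0.02  0.    0.059]
[np.float64(0.0195)] [0.02  0.    0.059]
[np.float64(0.0195)] [0.021 0.    0.06 ]
[np.float64(0.0195)] [0.021 0.    0.06 ]
```

```bash
python3 plan.py -42.4 0.5 15 5
```

```text
[np.float64(0.0177)] [0.024 0.    0.04 ]
[np.float64(0.0177)] [0.025 0.    0.041]
[np.float64(0.0177)] [0.025 0.    0.041]
[np.float64(0.0177)] [0.026 0.    0.042]
[np.float64(0.0177)] [0.026 0.    0.042]
```

Call:
{"api": "drive_tool", "payload": {
  "deltas": [
    [0,0.0177,0,0.025,0,0.04,1],
    [0,0.0177,0,0.025,0,0.04,1],
    [0,0.0177,0,0.025,0,0.04,1],
    [0,0.0177,0,0.025,0,0.04,1],
    [0,0.0177,0,0.025,0,0.04,1]
  ]
}}

```text
time: 12.02
eef_pos: [0.5378, -0.0236, 0.0544]
eef_rot: [-0.079, 0.988, 0.01, 0.13]
wrist_force: [8.8, 1.7, 4.0]
opening: 0.0197
gripper_force: 55.0
```

Call:
{"api": "drive_tool", "payload": {
  "deltas": [
    [0,0,0,0,0,0,1],
    [0,0,0,0,0,0,1]
  ]
}}

```text
time: 12.18
eef_pos: [0.538, -0.0236, 0.0543]
eef_rot: [-0.079, 0.988, 0.01, 0.13]
wrist_force: [8.3, 1.9, 4.6]
opening: 0.0196
gripper_force: 55.0
```

```bash
python3 st.py; python3 plan.py -42.4 0.4 10 5
```

```text
t 12.1833 M [-8.31  0.4   9.33] flat [-42.11   0.29   0.27] pitch 15.01 yawerr 0.19 roll y -0.06 F [8.54 0.6  4.55] T [ 0.09 -1.66  0.01] 0.019647447703856312
meanF [8.73 0.26 4.37] sd [0.37 0.44 0.57]
[np.float64(0.0175)] [-0.003  0.     0.059]
[np.float64(0.0175)] [-0.003  0.     0.059]
[np.float64(0.0175)] [-0.002  0.     0.059]
[np.float64(0.0175)] [-0.002  0.     0.059]
[np.float64(0.0175)] [-0.002  0.     0.059]
```

Call:
{"api": "drive_tool", "payload": {
  "deltas": [
    [0,0.0175,0,0,0,0.058,1],
    [0,0.0175,0,0,0,0.058,1],
    [0,0.0175,0,0,0,0.058,1],
    [0,0.0175,0,0,0,0.058,1],
    [0,0.0175,0,0,0,0.058,1]
  ]
}}

```text
time: 12.9
eef_pos: [0.5385, -0.0235, 0.0514]
eef_rot: [-0.079, 0.993, 0.007, 0.087]
wrist_force: [9.1, 1.3, 4.1]
opening: 0.0196
gripper_force: 55.0
```

```bash
python3 st.py; python3 plan.py -42.3 0.4 5 5
```

```text
t 12.9 M [-7.99  0.39  6.32] flat [-42.46   0.28   0.26] pitch 9.97 yawerr 0.17 roll y -0.05 F [ 9.15 -0.1   4.1 ] T [ 0.11 -1.71 -0.03] 0.01958817066912638
meanF [8.96 0.2  4.17] sd [0.64 0.34 0.43]
[np.float64(0.0175)] [-0.007 -0.     0.058]
[np.float64(0.0175)] [-0.007 -0.     0.057]
[np.float64(0.0175)] [-0.007 -0.     0.057]
[np.float64(0.0175)] [-0.007 -0.     0.057]
[np.float64(0.0175)] [-0.007 -0.     0.057]
```

Call:
{"api": "drive_tool", "payload": {
  "deltas": [
    [0,0.0175,0,-0.007,0,0.057,1],
    [0,0.0175,0,-0.007,0,0.057,1],
    [0,0.0175,0,-0.007,0,0.057,1],
    [0,0.0175,0,-0.007,0,0.057,1],
    [0,0.0175,0,-0.007,0,0.057,1]
  ]
}}

```text
time: 13.62
eef_pos: [0.5391, -0.0234, 0.0483]
eef_rot: [-0.08, 0.996, 0.003, 0.043]
wrist_force: [8.8, 1.1, 3.7]
opening: 0.0192
gripper_force: 55.0
```

```bash
python3 st.py; python3 plan.py -42.3 0.3 0.3 5
```

```text
t 13.6167 M [-7.6   0.42  3.23] flat [-42.47   0.31   0.22] pitch 4.94 yawerr 0.17 roll y -0.04 F [ 8.88 -0.33  3.69] T [ 0.06 -1.74 -0.03] 0.019232615847351826
meanF [9.42 0.02 3.1 ] sd [0.52 0.35 0.41]
[np.float64(0.0162)] [-0.013 -0.     0.049]
[np.float64(0.0162)] [-0.013 -0.     0.049]
[np.float64(0.0162)] [-0.013 -0.     0.049]
[np.float64(0.0162)] [-0.013 -0.     0.049]
[np.float64(0.0162)] [-0.012 -0.     0.049]
```

Call:
{"api": "drive_tool", "payload": {
  "deltas": [
    [0,0.0165,0,-0.02,0,0.05,1],
    [0,0.0165,0,-0.02,0,0.05,1],
    [0,0.0165,0,-0.02,0,0.05,1],
    [0,0.0165,0,-0.02,0,0.05,1],
    [0,0.0165,0,-0.02,0,0.05,1]
  ]
}}

```text
time: 14.33
eef_pos: [0.5396, -0.0234, 0.0453]
eef_rot: [-0.08, 0.997, -0.0, 0.001]
wrist_force: [6.6, 1.3, 6.5]
opening: 0.0193
gripper_force: 55.0
```

```bash
python3 st.py; python3 plan.py -35.5 0.1 0 5
```

```text
t 14.3333 M [-7.29  0.37  0.19] flat [-42.29   0.26   0.1 ] pitch 0.15 yawerr 0.17 roll y -0.04 F [6.7  0.3  6.46] T [-0.02 -1.53  0.05] 0.01929287550709142
meanF [ 8.74 -0.14  1.66] sd [0.57 0.39 0.23]
[np.float64(0.0007)] [-0.132 -0.     0.   ]
[np.float64(0.0007)] [-0.132 -0.     0.   ]
[np.float64(0.0007)] [-0.132 -0.     0.   ]
[np.float64(0.0007)] [-0.132 -0.     0.   ]
[np.float64(0.0007)] [-0.132 -0.     0.   ]
```

Level, and the forces are gentle. I'll ease the cell forward until the nub meets the end wall.

Call:
{"api": "drive_tool", "payload": {
  "deltas": [
    [0,0,0,-0.13,0,0,1],
    [0,0,0,-0.13,0,0,1],
    [0,0,0,-0.13,0,0,1],
    [0,0,0,-0.13,0,0,1],
    [0,0,0,0,0,0,1]
  ]
}}

```text
time: 15.05
eef_pos: [0.5429, -0.0229, 0.0451]
eef_rot: [-0.079, 0.997, -0.0, -0.001]
wrist_force: [2.5, 0.7, 8.2]
opening: 0.0199
gripper_force: 55.0
```

```bash
python3 st.py
```

```text
t 15.05 M [-4.01  0.3  -0.02] flat [-3.901e+01  2.100e-01  1.000e-02] pitch -0.06 yawerr 0.15 roll y -0.0 F [2.61 0.26 8.24] T [ 0.07 -0.74 -0.05] 0.01986742311041807
meanF [3.72 0.45 7.41] sd [0.41 0.31 0.47]
```

Call:
{"api": "drive_tool", "payload": {
  "deltas": [
    [0,0,0,0,0,-0.04,1],
    [0,0,0,-0.08,0,0,1],
    [0,0,0,-0.08,0,0,1],
    [0,0,0,0,0,0,1],
    [0,0,0,0,0,0,1]
  ]
}}

```text
time: 15.77
eef_pos: [0.5438, -0.0228, 0.0451]
eef_rot: [-0.079, 0.997, -0.0, -0.001]
wrist_force: [3.1, 0.1, 6.8]
opening: 0.02
gripper_force: 55.0
```

```bash
python3 st.py
```

```text
t 15.7667 M [-3.13  0.32 -0.01] flat [-38.13   0.23   0.07] pitch -0.13 yawerr 0.15 roll y -0.0 F [ 3.07 -0.36  6.84] T [ 0.02 -0.62  0.04] 0.019986427559872087
meanF [ 2.98 -0.16  6.99] sd [0.45 0.53 0.21]
```

Call:
{"api": "drive_tool", "payload": {
  "deltas": [
    [0,-0.004,0,0,0,-0.05,1],
    [0,0,0,0,0,-0.04,1],
    [0,0,0,0,0,0,1],
    [0,0,0,0,0,0,1]
  ]
}}

```text
time: 16.4
eef_pos: [0.5438, -0.0227, 0.0452]
eef_rot: [-0.079, 0.997, -0.0, 0.001]
wrist_force: [5.7, 0.2, 0.8]
opening: 0.0201
gripper_force: 55.0
```

```bash
python3 st.py
```

```text
t 16.4 M [-3.12  0.37  0.11] flat [-38.12   0.27   0.04] pitch 0.12 yawerr 0.16 roll y -0.02 F [ 5.71 -0.66  0.76] T [-0.14 -1.09 -0.01] 0.02006025650830655
meanF [ 5.28 -0.5   0.51] sd [0.35 0.4  0.43]
```

Call:
{"api": "drive_tool", "payload": {
  "deltas": [
    [0,0,0,-0.06,0,0,1],
    [0,0,0,-0.06,0,0,1],
    [0,0,0,-0.06,0,0,1],
    [0,0,0,0,0,0,1],
    [0,0,0,0,0,0,1]
  ]
}}

```text
time: 17.12
eef_pos: [0.5452, -0.0224, 0.0453]
eef_rot: [-0.079, 0.997, -0.0, 0.001]
wrist_force: [4.5, -1.3, -1.1]
opening: 0.0195
gripper_force: 55.0
```

```bash
python3 st.py
```

```text
t 17.1167 M [-1.66  0.43  0.2 ] flat [-36.66   0.34   0.16] pitch 0.06 yawerr 0.16 roll y -0.01 F [ 4.2  -2.03 -1.12] T [-0.21 -0.93  0.01] 0.019481632533863327
meanF [ 4.42 -1.28 -1.57] sd [0.56 0.32 0.59]
```

Call:
{"api": "drive_tool", "payload": {
  "deltas": [
    [0,0,0,-0.05,-0.02,0.02,1],
    [0,0,0,-0.05,0,0,1],
    [0,0,0,-0.05,0,0,1],
    [0,0,0,0,0,0,1],
    [0,0,0,0,0,0,1]
  ]
}}

```text
time: 17.83
eef_pos: [0.5469, -0.0221, 0.0454]
eef_rot: [-0.08, 0.997, 0.0, 0.001]
wrist_force: [3.8, -0.3, -1.2]
opening: 0.0197
gripper_force: 55.0
```

```bash
python3 st.py
```

```text
t 17.8333 M [0.04 0.46 0.34] flat [-34.96   0.35   0.29] pitch 0.08 yawerr 0.16 roll y 0.01 F [ 3.69 -0.91 -1.17] T [-0.26 -0.72  0.05] 0.01965726847502276
meanF [ 3.04 -1.19 -1.64] sd [0.41 0.3  0.49]
```

Call:
{"api": "drive_tool", "payload": {
  "deltas": [
    [0,0,0,-0.02,0,0.04,1],
    [0,0,0,0,0,0,1],
    [0,0,0,0,0,0,1]
  ],
  "force": 15
}}

```text
time: 18.38
eef_pos: [0.547, -0.0217, 0.0452]
eef_rot: [-0.08, 0.997, 0.0, 0.001]
wrist_force: [0.8, 2.2, 1.6]
opening: 0.0202
gripper_force: 15.0
```

Call:
{"api": "drive_tool", "payload": {
  "deltas": [
    [0,0,0,0,0,0,1],
    [0,0,0,0,0,0,1],
    [0,0,0,0,0,0,0.7],
    [0,0,0,0,0,0,0.6],
    [0,0,0,0,0,0,0.5]
  ],
  "force": 4
}}

```text
time: 18.8
eef_pos: [0.5465, -0.0224, 0.0447]
eef_rot: [-0.079, 0.997, 0.0, 0.0]
wrist_force: [0.0, -1.0, 0.7]
opening: 0.0323
gripper_force: 0.0
```

Call:
{"api": "drive_tool", "payload": {
  "deltas": [
    [0,0,0,0,0,0,0.45],
    [0,0,0,0,0,0,0.45],
    [0,0,0,0,0,0,0.45],
    [0,0,0,0,0,0,0.45]
  ]
}}

```text
time: 19.13
eef_pos: [0.5472, -0.0222, 0.0451]
eef_rot: [-0.079, 0.997, 0.0, 0.001]
wrist_force: [0.0, 0.7, 0.3]
opening: 0.0472
gripper_force: 0.0
```

```bash
python3 st.py
```

```text
t 19.1333 M [ 0.36  0.35 -0.01] flat [-34.64   0.25  -0.07] pitch 0.1 yawerr 0.16 roll y 0.0 F [0.15 0.7  0.32] T [0.03 0.03 0.  ] 0.04723869064381187
meanF [ 0.23 -0.11  0.17] sd [0.37 0.56 0.35]
```

Released with no contact. I'll lift straight up, step aside and look.

Call:
{"api": "drive_tool", "payload": {
  "deltas": [
    [0,0,0,0,0,-1,0.45],
    [0,0,0,0,0,-2,0.45],
    [0,0,0,0,0,-4,0.45],
    [0,0,0,0,0,-4,0.45],
    [0,0,0,0,0,-4,0.45]
  ]
}}

```text
time: 19.85
eef_pos: [0.5465, -0.0225, 0.1974]
eef_rot: [-0.079, 0.997, 0.0, 0.001]
wrist_force: [1.8, -0.2, 0.1]
opening: 0.048
gripper_force: 0.0
```

Call:
{"api": "drive_tool", "payload": {
  "deltas": [
    [0,0,0,-2,0,0,0.45],
    [0,0,0,-2,0,0,0.45],
    [0,0,0,-1,0,0,0.45],
    [0,0,0,0,0,0,0.45],
    [0,0,0,0,0,0,0.45]
  ]
}}

```text
time: 20.27
eef_pos: [0.5957, -0.0144, 0.1946]
eef_rot: [-0.08, 0.997, -0.0, -0.0]
wrist_force: [0.1, -0.1, -1.0]
opening: 0.0479
gripper_force: 0.0
```

```bash
python3 - <<'E'
from h import *
im,d,p,s=grab('wrist'); P,d,_=cloud('wrist'); cv2.imwrite('pics/w4.png',im[...,::-1])
B=np.array([.5469,-.0226,.0425]);y=np.radians(8.96);C=np.array([[np.cos(y),np.sin(y),0],[-np.sin(y),np.cos(y),0],[0,0,1]])
Q=(P-B)@C.T*1000
for lo in range(-34,36,5):
    w=Q[(d>0)&(Q[...,0]>lo)&(Q[...,0]<lo+5)&(abs(Q[...,1])<3)&(Q[...,2]<40)]; print(lo,np.median(w[:,2]).round(1) if len(w) else None)
print(s['time'],s['eef_pos'])
E
```

```text
-34 11.9
-29 11.5
-24 11.7
-19 11.4
-14 11.5
-9 11.6
-4 11.5
1 11.3
6 11.7
11 11.4
16 11.4
21 11.6
26 11.7
31 17.6
20.2667 [ 0.59569613 -0.01440577  0.19461403]
```

View pics/w4.png

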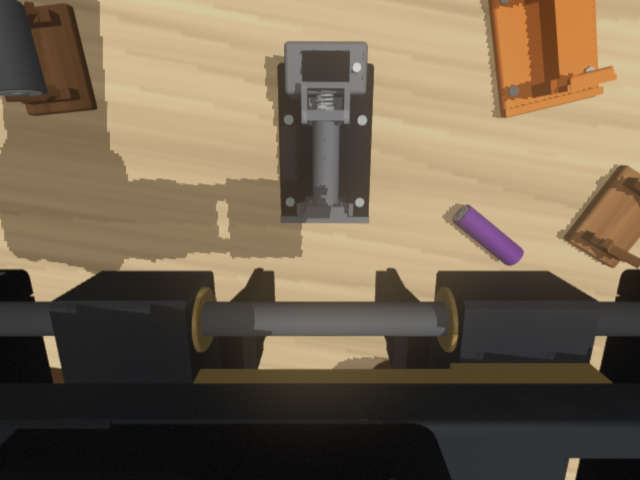

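The cell lies level in the bay (cols 313-340, rows 118-205). Its top is at a uniform 11.5 mm, or about 10.3 mm once the roughly 1.2 mm camera bias is taken off, which is what a seated cell should read. Its front goes under the lip, and the gripper is clear.

```bash
python3 -c "
from rig import *
print(finish_job())"
```

```text
the job is handed in; nothing more can be done
None
```

The slim cell lies level in the black charger's bay, held between spring and end wall. It is released, the gripper is clear, and the job was handed in at about 20 s of the 72 s allowed.

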